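# Pack the prep caddy away at closing time

## Task

Pack the grey prep caddy for the night: press the round release button on its top so that the drawer springs out, lay every marker pen and every wooden peg on the table in the drawer, then push the drawer home until it clicks and stays shut. Stand the kitchen timer upright in the caddy's open bin (before or after the drawer work), then push the bin's lid forward past upright so that it swings shut, and leave the other things on the table where they are.

Things in the scene. Friction and masses are not known exactly. Their poses are not given: they have to be found in the camera images.
- caddy: fixed grey box, 140 mm deep (x), 360 mm wide (y), 62 mm high, on the table; origin at the centre of its underside; +x to its back, +y to its left seen from the robot, z up; its front is the -x side. Right part (y -180 to +10 mm): housing of a drawer with a wooden front, release button on the roof. Left part (y +10 to +180 mm): open-topped bin with a hinged wooden lid
- tray (a joint): how far the drawer is out, m, towards the caddy's -x: 0 latched shut, 0.115 fully out, -0.004 pushed in to the stop. A spring pushes it out: 5 N shut, 2 N fully out. Pushed in from the front it needs up to about 12 N over the last 25 mm, where the button dips, and clicks when it passes 0; let go after that, it stays shut, reading 0 to 0.003
- tray_front (a point): middle of the outer face of the drawer's flat wooden front (no handle), 35 mm above the table; moves with the drawer (axes as the caddy's). The front is 188 mm wide, 52 mm high (5 to 57 mm above the table), 12 mm thick; when shut its face stands 13 mm before the housing
- tray_in (a point): middle of the drawer's inner floor, 9 mm above the table; moves with the drawer (axes as the caddy's). Inside 128 mm (x) by 164 mm (y); side and back walls 22 mm high above the floor, front 48 mm. Fully out, the inside from x = -64 to +51 mm is clear of the housing roof (underside 56 mm above the table). A small catch arm stands on the back wall (x 27 to 60 mm)
- release (a joint): how far the release button is pressed, m: 0 up, 0.010 fully down; 2.4 N to start, 5.4 N fully down; the drawer is let go after 5 to 8 mm; it springs back
- release_top (a point): centre of the top of the release button, a steel disc 32 mm across whose top is 16 mm above the housing roof (78 mm above the table); it is pressed straight down
- bin_in (a point): centre of the bin's inner floor, 5 mm above the table (axes as the caddy's). Inside 130 mm (x) by 160 mm (y), walls 5 mm thick, rim 62 mm above the table
- lid (a joint): angle of the bin's lid, rad: 0 shut, 1.57 upright, 1.8 fully open, leaning back; below about 1.5 it falls shut by its own weight
- lid_hinge (a point): middle of the lid's hinge line at the bin's back rim, 62 mm above the table; the hinge runs along the caddy's y. The lid is a plain wooden board, 8 mm thick, 170 mm wide, 140 mm from hinge to free edge, 0.15 kg, no handle
- lid_edge (a point): middle of the lid's free edge, half-way through its thickness; 140 mm from the hinge; when the lid stands open this is its top edge. Its axes turn with the lid: own x points from the free edge to the hinge
- timer_mid (a point): cream kitchen timer: round body 61 mm across and 21 mm high with a knurled dial 56 mm across on top, 43 mm high in all; the point is its middle, 21.5 mm above its underside; own z up
- marker_1_mid (a point): a capped marker pen (white barrel, black cap), 135 mm long, 17 mm wide, 16 mm high, lying flat; the point is the middle of the pen, 8 mm above its underside; the own y axis runs along the pen. May be absent
- marker_2_mid (a point): a capped marker pen (white barrel, black cap), 135 mm long, 17 mm wide, 16 mm high, lying flat; the point is the middle of the pen, 8 mm above its underside; the own y axis runs along the pen. May be absent
- peg_1_mid (a point): a wooden peg (bag clip), 72 mm long, 15 mm wide, 12 mm high, lying flat; the point is its middle, 6 mm above its underside; the own y axis runs along its length. May be absent
- peg_2_mid (a point): a wooden peg (bag clip), 72 mm long, 15 mm wide, 12 mm high, lying flat; the point is its middle, 6 mm above its underside; the own y axis runs along its length. May be absent
- marker_1: the same marker pen, origin on its underside
- marker_2: the same marker pen, origin on its underside
- peg_1: the same peg, origin on its underside
- peg_2: the same peg, origin on its underside
- timer: the same timer, origin at its underside
- spoon: a steel measuring spoon lying on the table, 107 mm; leave it alone
- thermometer: a probe thermometer with a round dial, 151 mm, lying on the table; leave it alone
- tape: a roll of masking tape, 96 mm across, 25 mm high; leave it alone
Mind the look-alikes: they are no part of the job. Leave any blue look-alike of the timer alone.

How it is judged:
On the way, in this order (a step that is already met when the one before it is completed fails the run):
1. the drawer has sprung out (at least 95 mm) (value of joint tray above 0.095 m), for 0.2 s.
2. every pen and peg present lies in the drawer, let go, with the drawer still out (at least 60 mm) (x of marker_1_mid in the frame of tray_in between -0.064 and 0.064 m and y of marker_1_mid in the frame of tray_in between -0.083 and 0.083 m and z of marker_1_mid in the frame of tray_in between 0 and 0.032 m and x of marker_2_mid in the frame of tray_in between -0.064 and 0.064 m and y of marker_2_mid in the frame of tray_in between -0.083 and 0.083 m and z of marker_2_mid in the frame of tray_in between 0 and 0.032 m and x of peg_1_mid in the frame of tray_in between -0.064 and 0.064 m and y of peg_1_mid in the frame of tray_in between -0.083 and 0.083 m and z of peg_1_mid in the frame of tray_in between 0 and 0.032 m and x of peg_2_mid in the frame of tray_in between -0.064 and 0.064 m and y of peg_2_mid in the frame of tray_in between -0.083 and 0.083 m and z of peg_2_mid in the frame of tray_in between 0 and 0.032 m and linear speed of each of marker_1, marker_2, peg_1, peg_2 below 0.03 m/s and value of joint tray above 0.06 m and contact force between the fingers and marker_1 below 0.05 N and contact force between the fingers and marker_2 below 0.05 N and contact force between the fingers and peg_1 below 0.05 N and contact force between the fingers and peg_2 below 0.05 N), for 0.2 s.
3. the drawer is pushed home with them (x of marker_1_mid in the frame of tray_in between -0.064 and 0.064 m and y of marker_1_mid in the frame of tray_in between -0.083 and 0.083 m and z of marker_1_mid in the frame of tray_in between 0 and 0.032 m and x of marker_2_mid in the frame of tray_in between -0.064 and 0.064 m and y of marker_2_mid in the frame of tray_in between -0.083 and 0.083 m and z of marker_2_mid in the frame of tray_in between 0 and 0.032 m and x of peg_1_mid in the frame of tray_in between -0.064 and 0.064 m and y of peg_1_mid in the frame of tray_in between -0.083 and 0.083 m and z of peg_1_mid in the frame of tray_in between 0 and 0.032 m and x of peg_2_mid in the frame of tray_in between -0.064 and 0.064 m and y of peg_2_mid in the frame of tray_in between -0.083 and 0.083 m and z of peg_2_mid in the frame of tray_in between 0 and 0.032 m and value of joint tray below 0.006 m), for 0.2 s.
At the end, for the whole second after the job is handed in: the drawer is latched shut (within 6 mm) with every pen and peg that was on the table inside it, the timer stands upright (within 14 degrees) in the bin, and the lid lies shut (within 0.06 rad); all at rest (all of step 3 and linear speed of each of marker_1, marker_2, peg_1, peg_2, timer below 0.03 m/s and x of timer_mid in the frame of bin_in between -0.065 and 0.065 m and y of timer_mid in the frame of bin_in between -0.08 and 0.08 m and z of timer_mid in the frame of bin_in between 0.01 and 0.035 m and angle between timer_mid's own z axis and vertical below 0.25 rad and value of joint lid below 0.06 rad); the robot touches nothing.
It fails at once if the spoon, thermometer or tape roll is moved more than 60 mm (distance of any of spoon, thermometer, tape from where it was at the start of the episode above 0.06 m).
Of marker_1, marker_2, peg_1, peg_2 only 2 to 4 are there at a start; the rules pass over those that are not, and their reading is None.
At some moment in a run one of marker_1, marker_2, peg_1, peg_2, timer may be knocked a few centimetres aside while the robot is not near it.
Once in a run the grip may slacken for a moment while it holds something.
It also fails if it takes over 210 s, if anything falls off the work surface, if the arm or the gripper's body presses on something with over 40 N, if the wrist force passes 120 N, or if a joint passes its speed limit or range.

## Robot

A 6-joint arm with a two-finger parallel gripper is mounted at the origin on a cart in front of the work surface, level with it; the furniture and walls round the work are solid. World frame = base frame: x ahead of the robot, y to its left, z up, the work surface at z = 0. Lengths are in m, angles in rad, forces in N, time in s.
With the tool pointing down it reaches from about 0.3 to 0.825 m from the base axis. Payload 5.4 kg.
Tool frame: the origin (TCP) lies at the very end of the fingers, on their centre line; the grasp point (between the pads) lies 19 mm behind it; z points along the fingers, y is the line along which they close (so a half turn about z gives the same grasp; the last joint's range is limited). The gripper opens to 92 mm and grips with 3 to 60 N. Pads are 20 mm wide; open, the fingers measure 128 mm over their backs; the gripper's body (75 mm by 189 mm) begins 69 mm behind the grasp point.
Start: joints at [-1.549, 0.158, 1.597, -0, 1.386, -0.21], TCP at [0.132, -0.56, 0.215] pointing down, gripper open.
Joint ranges: [-2.91, 2.91], [-0.94, 2.29], [0.18, 2.7], [-1.29, 4.43], [0.17, 2.64], [-3, 3]. Speed limits (rad/s): [2.57, 2.57, 3.14, 3.14, 3.14, 3.14].

## Interface

Orientations are given as a rotation vector (axis times angle).
In Python, from workcell import bot gives the robot as it stands. Calls block until the motion is done:
- bot.goto(position, orientation): joint-space move of the TCP to a pose.
- bot.line_to(position, rot=None, max_speed=0.15): straight line of the TCP; rot=None keeps the orientation; max_speed is the mean speed in m/s.
- bot.set_joints(angles): joint-space move.
- bot.set_gripper(opening, newtons=None): opening from 0.0 (shut) to 1.0 (fully open); newtons is the grip in N (None keeps the last); returns when the fingers have stopped.
- bot.hold(seconds).
- bot.inverse_kinematics(position, orientation): joint angles nearest the present ones, or None.
- bot.read_camera(name): name is "scene" or "top" or "wrist"; returns a dict with "pixels" (384x512x3 uint8, blue, green, red), "fx", "fy", "cx", "cy" (pixels), "R" (3x3) and "t" (3): a world point X has camera coordinates R X + t. Camera axes: x right, y down, z forward; pixel columns grow to the right and rows downward; lengths in m; the calibration is good to about 2 mm. The wrist camera is an equidistant fisheye: a pixel r from the principal point sees the ray r / f radians off the axis. A picture is of the moment at which its call begins. There is no depth.
A pose or a line that the arm cannot do raises bot.MotionError and nothing moves.
- bot.job_done(): hands the job in; it is judged then, once.
Readings, each from a call of its own:
- bot.current_clock(): time.
- bot.current_joints(): joint angles.
- bot.current_joint_vel(): joint speeds.
- bot.current_effort(): joint torques, N m.
- bot.current_ee_pos(): TCP position.
- bot.current_tool_rot(): TCP orientation.
- bot.current_contact_force(): force on the tool from outside, world axes, zero at the start.
- bot.current_ft_torque(): the same for the moment, N m.
- bot.current_opening(): opening from 0.0 (shut) to 1.0 (fully open).
- bot.current_grip_force(): force on a finger pad.
Only numpy, scipy, OpenCV 4.12 (cv2) and the standard library are available. Lean on these libraries where they do the work, as an engineer would, in place of code of your own. Each camera call takes 0.05 s, during which the arm holds its last target. There are 200 camera calls.

## Working session

There is one attempt and no reset: what is moved stays moved. The work goes in short steps, each a Python script; the robot and the scene stay as the last script left them, time stands still between calls to the robot, and variables do not carry over. Pictures are saved under pics/ and viewed, at most 14 in all, crops included, and the job is handed in when it is done.

```bash
ls; mkdir -p pics
python3 - <<'E'
from workcell import bot
import cv2
for n in("scene","top"):
    c=bot.read_camera(n); cv2.imwrite(f"pics/{n}0.png",cv2.resize(c["pixels"],(800,600),interpolation=cv2.INTER_CUBIC))
    print(n,c["fx"],c["fy"],c["cx"],c["cy"],c["R"],c["t"])
print(bot.current_clock(),bot.current_tool_rot())
E
```

```text
pics
scene 461.73237428504495 461.73237428504495 262.4363701079919 195.146619126968 [[-0.51879507 -0.85462876  0.02147926]
 [-0.48064912  0.27081191 -0.83404876]
 [ 0.70698522 -0.44302437 -0.55127245]] [0.09989989 0.37586145 0.92399752]
top 478.7585141522444 478.7585141522444 261.63504608427786 190.67285864729644 [[-0.02847775 -0.99946819  0.01588575]
 [-0.9967615   0.02719782 -0.07567561]
 [ 0.07520331 -0.01798937 -0.99700594]] [-0.1918791   0.52733862  1.38840289]
0.1 [-3.11888181e+00 -3.63097744e-01 -2.42448816e-04]
```

View pics/scene0.png

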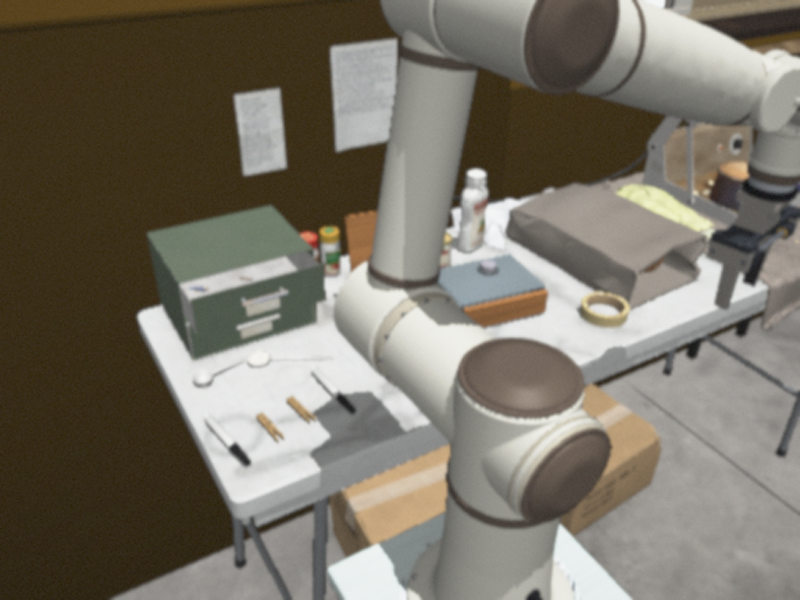

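View pics/top0.png

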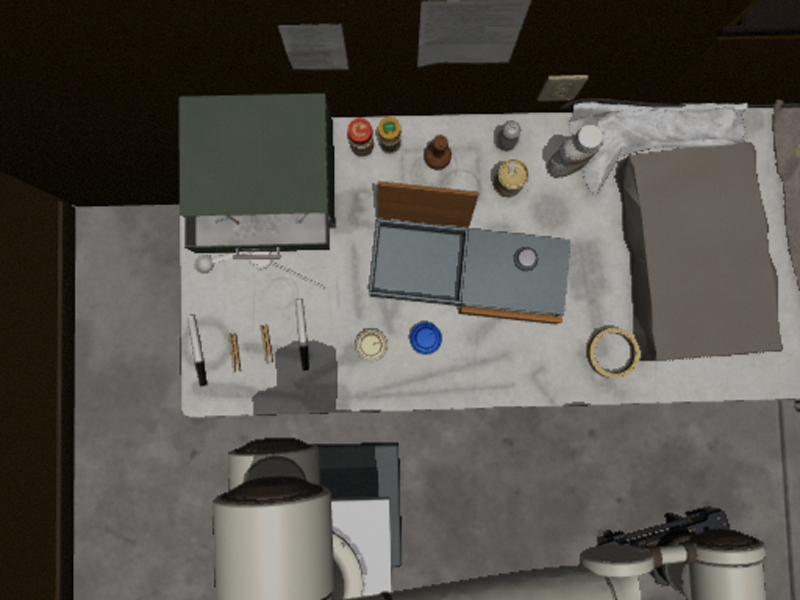

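The top view shows two pens at (198,350) and (303,334), and two pegs at (235,352) and (267,343). There are two timer candidates: cream at (371,344) and blue at (426,337). The cream one fits the description and the blue one is the look-alike. The caddy corners are at (376,222), (370,296), (570,240) and (562,315), and the button is at (526,258).

```bash
cat > h.py <<'E'
from workcell import bot
import numpy as np, cv2
from scipy.spatial.transform import Rotation as Ro
from scipy.optimize import least_squares
def ray(c,p,fish=False):
    """p: pixel in 512x384 image -> camera centre, world direction"""
    x=(p[0]-c["cx"])/c["fx"]; y=(p[1]-c["cy"])/c["fy"]
    if fish:
        r=np.hypot(x,y)+1e-12; d=np.array([x/r*np.sin(r),y/r*np.sin(r),np.cos(r)])
    else: d=np.array([x,y,1.])
    R=np.array(c["R"]); return -R.T@c["t"],R.T@d/np.linalg.norm(d)
def onz(c,p,z,fish=False):
    o,d=ray(c,p,fish); return o+d*(z-o[2])/d[2]
def tri(rs):
    A=b=0
    for o,d in rs:
        P=np.eye(3)-np.outer(d,d); A=A+P; b=b+P@o
    return np.linalg.solve(A,b)
def proj(c,X,fish=False):
    v=np.array(c["R"])@X+c["t"]
    if fish:
        r=np.hypot(v[0],v[1]); k=np.arctan2(r,v[2])/r
        return np.array([c["cx"]+c["fx"]*k*v[0],c["cy"]+c["fy"]*k*v[1]])
    return np.array([c["cx"]+c["fx"]*v[0]/v[2],c["cy"]+c["fy"]*v[1]/v[2]])
def v2p(p,s=.64): return (np.array(p)+.5)*s-.5   # viewed 800x600 -> native
def down(yaw):   # tool pointing down, tool x axis at world angle yaw, tool y at yaw-90deg
    return (Ro.from_euler('z',yaw)*Ro.from_euler('x',np.pi)).as_rotvec()
def mean_c(bgrcond):
    pass
def save(c,name,box=None,size=(800,600)):
    im=c["pixels"]
    if box: im=im[box[1]:box[3],box[0]:box[2]]
    cv2.imwrite(f"pics/{name}.png",cv2.resize(im,size,interpolation=cv2.INTER_CUBIC))
E
python3 - <<'E'
from h import *
c=bot.read_camera("top"); s=bot.read_camera("scene")
P=[onz(c,v2p(p),.062)[:2] for p in[(376,222),(370,296),(570,240),(562,315)]]
M=np.array([(.07,.18),(-.07,.18),(.07,-.18),(-.07,-.18)])
f=least_squares(lambda q:((M@np.array([[np.cos(q[2]),np.sin(q[2])],[-np.sin(q[2]),np.cos(q[2])]])+q[:2])-P).ravel(),[.6,0,0])
print("caddy",f.x,f.fun.round(4))
print("button top/scene",tri([ray(c,v2p((526,258))),ray(s,v2p((488,267)))]))
for n,p,q,z in[("penL",(193,315,203,385),(208,419,248,464),.008),("penR",(300,299,305,369),(313,371,353,411),.008),("pegL",(234,333,237,371),(260,416,281,440),.006),("pegR",(265,324,269,362),(290,399,312,421),.006)]:
    a,b=[onz(c,v2p(p[i:i+2]),z) for i in(0,2)]
    pm=(np.array(p[:2])+p[2:])/2; qm=(np.array(q[:2])+q[2:])/2
    print(n,((a+b)/2).round(3),np.linalg.norm(a-b).round(3),np.degrees(np.arctan2(*(a-b)[1::-1])).round(1),"tri",tri([ray(c,v2p(pm)),ray(s,v2p(qm))]).round(3))
for n,p in[("timer",(371,344)),("blue",(426,337)),("tape",(613,352)),("edge",(400,410)),("cab",(256,250))]: print(n,onz(c,v2p(p),.04).round(3))
w=bot.read_camera("wrist"); R=np.array(w["R"]); print("cam",-R.T@w["t"],R[2],w["fx"],bot.current_ee_pos())
E
```

```text
caddy [ 0.57115225 -0.318621   -0.12336182] [ 0.0015  0.0002 -0.0009  0.003   0.      0.0002 -0.0007 -0.0035]
button top/scene [ 0.58542596 -0.42264972  0.07040763]
penL [0.436 0.194 0.008] 0.133 7.7 tri [0.435 0.193 0.004]
penR [ 0.461 -0.003  0.008] 0.133 3.1 tri [ 0.46  -0.004  0.007]
pegL [0.43  0.124 0.006] 0.072 3.9 tri [0.43  0.123 0.004]
pegR [0.445 0.064 0.006] 0.072 5.2 tri [0.445 0.063 0.005]
timer [ 0.437 -0.133  0.04 ]
blue [ 0.447 -0.235  0.04 ]
tape [ 0.41  -0.582  0.04 ]
edge [ 0.315 -0.184  0.04 ]
cab [0.618 0.076 0.04 ]
cam [ 0.20156839 -0.54227578  0.3834586 ] [-0.24904555 -0.05734856 -0.96679235] 297.3186396354542 [ 0.13204814 -0.55933226  0.21414279]
```

Run:
```python
from h import *
r=down(-.123)
bot.set_gripper(0.0,20)
bot.goto([.50,-.43,.22],r); bot.line_to([.585,-.423,.12])
f0=bot.current_contact_force()
bot.line_to([.585,-.423,.085],max_speed=.1)
for z in np.arange(.080,.064,-.002):
    bot.line_to([.585,-.423,z],max_speed=.03); f=bot.current_contact_force(); print(round(z,3),(f-f0).round(1))
    if f[2]-f0[2]>12: break
bot.line_to([.585,-.423,.16])
bot.goto([.36,-.30,.30],down(-.123)); bot.set_gripper(.6)
c=bot.read_camera("wrist"); save(c,"w1"); t=bot.read_camera("top"); save(t,"t1")
np.savez("w1.npz",**{k:np.array(v) for k,v in c.items()}); print(bot.current_clock())
```

```text
0.08 [-0.6  0.9  1.4]
0.078 [0.4 0.3 1.1]
0.076 [-1.5  1.9  5.8]
0.074 [-1.1  0.1  4.9]
0.072 [0.7 0.3 2.9]
0.07 [-0.4  0.6  6. ]
0.068 [0.6 0.8 5.7]
0.066 [-4.5  2.8 14.9]
9.5583
```

View pics/w1.png

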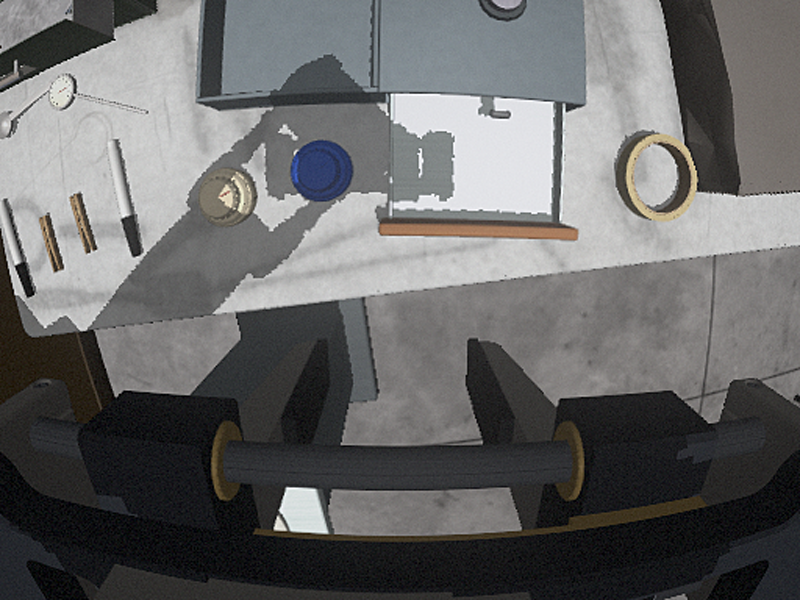

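The drawer is out in this view, with its wooden front at (380–578, 230) and the catch arm at (487,108). The cream timer is at (228,195), beside the blue one at (322,170). Next I check the tray model and enlarge the timer.

Run:
```python
from h import *
w=dict(np.load("w1.npz"))
def W(lx,ly,z,cx=.5712,cy=-.3186,yaw=-.1234):
    return np.array([cx+lx*np.cos(yaw)-ly*np.sin(yaw),cy+lx*np.sin(yaw)+ly*np.cos(yaw),z])
def n2v(p): return ((p+.5)/.64-.5).round(0)
for lx,ly,z in[(-.186,.009,.057),(-.198,.009,.057),(-.186,-.179,.057),(-.198,-.179,.057),(-.07,-.18,.062),(-.07,.18,.062),(-.07,.01,.062)]: print(lx,ly,n2v(proj(w,W(lx,ly,z),True)))
t=bot.read_camera("top")
print("timer tri",tri([ray(t,v2p((371,344))),ray(w,v2p((229,194)),True)]))
print("timer z.043",onz(w,v2p((229,194)),.043,True),onz(t,v2p((371,344)),.043))
print("penR",tri([ray(t,v2p((302.5,334))),ray(w,v2p((125,197)),True)]))
print("pegR",tri([ray(t,v2p((267,343))),ray(w,v2p((83,223)),True)]))
print("button",onz(w,v2p((503,6)),.078,True))
im=np.hstack([w["pixels"][90:150,110:240],t["pixels"][185:245,210:340]])
cv2.imwrite("pics/crop.png",cv2.resize(im,(780,180),interpolation=cv2.INTER_CUBIC))
```

```text
-0.186 0.009 [380. 228.]
-0.198 0.009 [380. 242.]
-0.186 -0.179 [581. 232.]
-0.198 -0.179 [580. 245.]
-0.07 -0.18 [587. 109.]
-0.07 0.18 [194. 110.]
-0.07 0.01 [378.  98.]
timer tri [ 0.43921998 -0.13199712  0.00125076]
timer z.043 [ 0.43958943 -0.14771417  0.043     ] [ 0.43734537 -0.13341977  0.043     ]
penR [ 0.46130289 -0.00252368  0.00196924]
pegR [0.44504054 0.06449741 0.00479462]
button [ 0.57437831 -0.41741693  0.078     ]
```

View pics/crop.png

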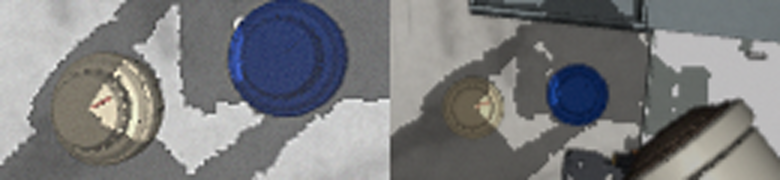

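The crop confirms that the cream timer with the red pointer is the left one. Next I pick up the first pen.

```bash
cat >> h.py <<'E'
YAW=-.1234; CX,CY=.574,-.3186
def W(lx,ly,z): return [CX+lx*np.cos(YAW)-ly*np.sin(YAW),CY+lx*np.sin(YAW)+ly*np.cos(YAW),z]
def T(tx,ty,z): return W(tx-.122,ty-.085,z)
def pick(x,y,z,yaw,op,N,h=.15):
    bot.set_gripper(op,N); bot.goto([x,y,h],down(yaw)); bot.line_to([x,y,z],max_speed=.15)
    bot.set_gripper(0.,N); a=bot.current_opening(); bot.line_to([x,y,h],max_speed=.2)
    print("picked",round(a,3),round(bot.current_opening(),3),bot.current_grip_force()); return bot.current_opening()
def place(p,yaw,op,h=.15,ddz=0):
    a=list(p); a[2]=h
    bot.goto(a,down(yaw)); print("before place",round(bot.current_opening(),3)); bot.line_to(p,max_speed=.12)
    bot.set_gripper(op); bot.line_to(a,max_speed=.15); print("t",round(bot.current_clock(),1),bot.current_contact_force().round(1))
E
python3 - <<'E'
from h import *
if pick(.461,-.003,.003,np.radians(3),.5,25)>.1:
    place(T(.012,0,.014),YAW+np.pi/2,.3)
E
```

```text
picked 0.158 0.16 24.953418679215247
before place 0.16
t 18.4 [0.3 0.2 0.2]
```

Run:
```python
from h import *
t=bot.read_camera("top"); save(t,"t2")
if pick(.436,.194,.003,np.radians(7.5),.5,25)>.1:
    place(T(-.029,0,.014),YAW+np.pi/2,.3)
bot.goto([.36,-.38,.30],down(YAW))
c=bot.read_camera("wrist"); save(c,"w2")
t=bot.read_camera("top"); save(t,"t3"); print(bot.current_clock())
```

```text
picked 0.164 0.163 24.905716640059836
before place 0.16
t 28.4 [ 0.9 -0.5 -0.4]
29.8
```

View pics/w2.png

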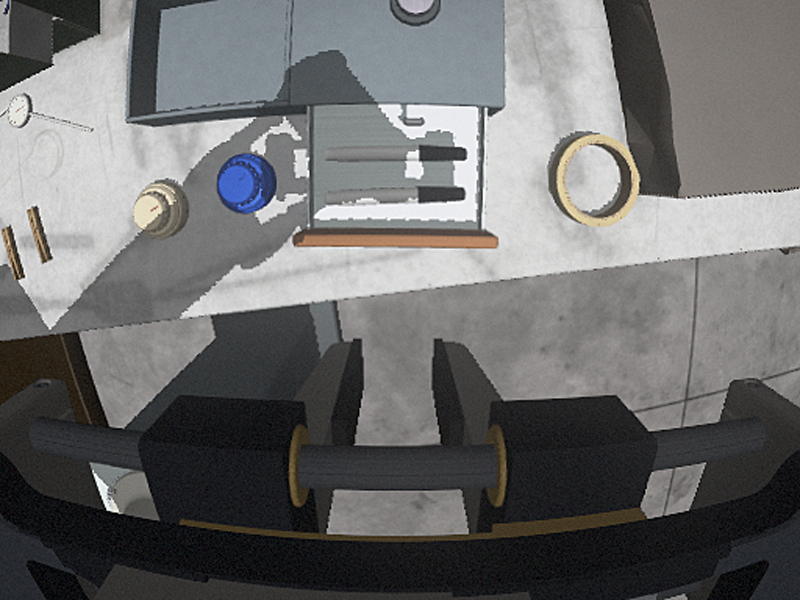

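Both pens lie parallel inside the drawer at (397,152) and (397,193). The pegs are still at (12,252) and (38,234). They go next, laid across the pens.

Run:
```python
from h import *
w=bot.read_camera("wrist")
for p in[(12,252),(38,234)]: print(onz(w,v2p(p),.006,True).round(3))
print("timer",onz(w,v2p((154,211)),.043,True).round(3))
if pick(.445,.064,.002,np.radians(5),.45,20)>.08:
    place(T(-.008,.04,.030),YAW,.3)
    if pick(.430,.1235,.002,np.radians(4),.45,20)>.08:
        place(T(-.008,-.035,.030),YAW,.3)
bot.goto([.36,-.33,.30],down(YAW))
c=bot.read_camera("wrist"); save(c,"w3"); np.savez("w3.npz",**{k:np.array(v) for k,v in c.items()})
t=bot.read_camera("top"); save(t,"t4"); print(bot.current_clock())
```

```text
[0.433 0.125 0.006]
[0.446 0.065 0.006]
timer [ 0.438 -0.142  0.043]
picked 0.157 0.159 19.999933540821075
before place 0.161
t 38.5 [-0.7  0.5  0.3]
picked 0.162 0.158 19.99191015958786
before place 0.161
t 47.7 [ 0.1  0.2 -0.8]
48.55
```

View pics/w3.png

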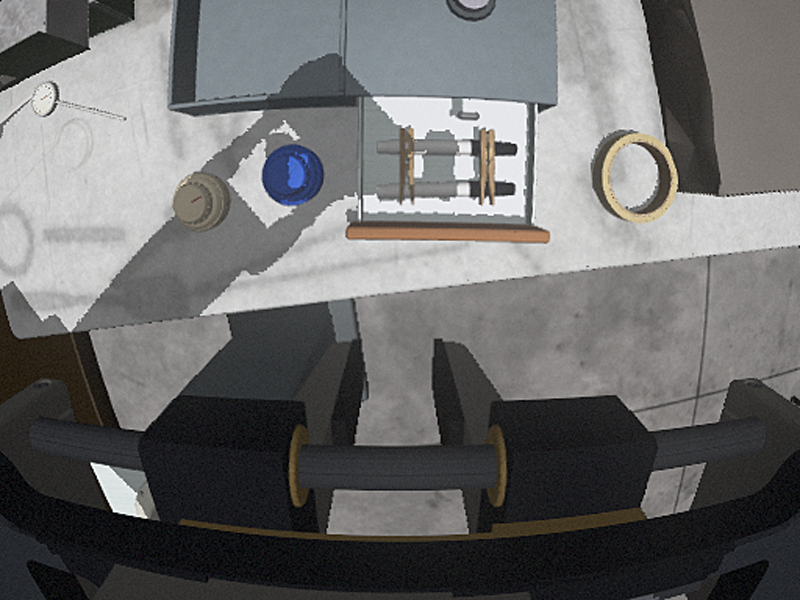

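Both pegs lie across the pens inside the drawer, at (407,165) and (487,165). Next I push the drawer shut.

Run:
```python
from h import *
r=down(YAW); bot.set_gripper(0.,20)
bot.goto(W(-.245,-.085,.12),r); bot.line_to(W(-.245,-.085,.03))
d=np.array([np.cos(YAW),np.sin(YAW)]); f0=bot.current_contact_force()
bot.line_to(W(-.135,-.085,.03),max_speed=.08)
for x in np.arange(-.13,-.076,.003):
    bot.line_to(W(x,-.085,.03),max_speed=.04); f=(bot.current_contact_force()-f0)[:2]@d; print(round(x,3),f.round(1),end="; ")
    if f<-22: break
print(bot.current_ee_pos())
bot.line_to(W(-.2,-.085,.03),max_speed=.1); bot.line_to(W(-.2,-.085,.15))
bot.goto([.36,-.25,.30],r); bot.set_gripper(.85)
c=bot.read_camera("wrist"); save(c,"w4"); np.savez("w4.npz",**{k:np.array(v) for k,v in c.items()}); print(bot.current_clock())
```

```text
-0.13 -2.8; -0.127 -3.1; -0.124 -2.8; -0.121 -3.7; -0.118 -2.8; -0.115 -3.1; -0.112 -4.1; -0.109 -7.1; -0.106 -13.1; -0.103 -16.6; -0.1 -21.3; -0.097 -7.0; -0.094 -1.2; -0.091 -4.7; -0.088 -4.4; -0.085 -10.8; -0.082 -21.5; -0.079 -32.4; [ 0.47767468 -0.39206241  0.02998205]
61.0417
```

View pics/w4.png

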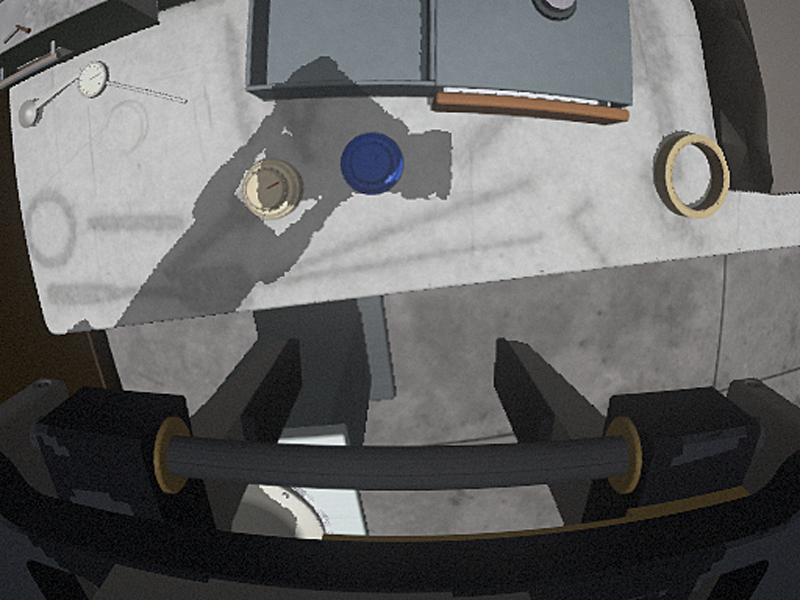

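The drawer is shut: its front is at (530,108) with the normal narrow gap, and the force showed the click. The timer is at (270,187). I locate it again and grasp it.

Run:
```python
from h import *
w4=dict(np.load("w4.npz")); w3=dict(np.load("w3.npz")); t=bot.read_camera("top")
a=onz(w4,v2p((268,186)),.043,True); b=onz(w3,v2p((198,199)),.043,True); c=onz(t,v2p((371,344)),.03)
# automatic blob: yellowish pixels in top view ROI
im=t["pixels"].astype(int); roi=np.zeros(im.shape[:2],bool); roi[195:245,215:258]=1
m=roi&(im[...,2]-im[...,0]>12); ys,xs=np.nonzero(m); print(m.sum(),xs.min(),xs.max(),ys.min(),ys.max())
print(a.round(3),b.round(3),c.round(3),onz(t,((xs.min()+xs.max())/2,(ys.min()+ys.max())/2),.02).round(3),tri([ray(w4,v2p((268,186)),True),ray(w3,v2p((198,199)),True),ray(t,v2p((371,344)))]).round(3))
```

```text
342 227 247 211 231
[ 0.44  -0.138  0.043] [ 0.44  -0.144  0.043] [ 0.438 -0.133  0.03 ] [ 0.435 -0.132  0.02 ] [ 0.44  -0.132  0.018]
```

Run:
```python
from h import *
y=np.pi+YAW
if pick(.438,-.133,.006,y,.85,30)>.55:
    place(W(-.015,.095,.014),y,.85,h=.17)
bot.goto([.40,-.25,.30],down(YAW))
c=bot.read_camera("wrist"); save(c,"w5"); print(bot.current_clock())
h=W(.07,.095,.062); print("hinge",h)
for lx in(.14,.15,.16):
  for ya in (0,np.pi/2,-np.pi/2,np.pi): print(lx,ya,[bot.inverse_kinematics(W(lx,.095,z),down(YAW+ya)) is not None for z in(.15,.17,.24,.27)])
```

```text
picked 0.658 0.655 29.999493956565857
before place 0.656
t 69.9 [-0.3 -0.7  0.2]
72.3667
hinge [np.float64(0.6551609818994231), np.float64(-0.23293848578783172), 0.062]
0.14 0 [True, True, True, True]
0.14 1.5707963267948966 [True, True, True, True]
0.14 -1.5707963267948966 [True, True, True, True]
0.14 3.141592653589793 [True, True, True, True]
0.15 0 [True, True, True, True]
0.15 1.5707963267948966 [True, True, True, True]
0.15 -1.5707963267948966 [True, True, True, True]
0.15 3.141592653589793 [True, True, True, True]
0.16 0 [True, True, True, True]
0.16 1.5707963267948966 [True, True, True, True]
0.16 -1.5707963267948966 [True, True, True, True]
0.16 3.141592653589793 [True, True, True, True]
```

View pics/w5.png

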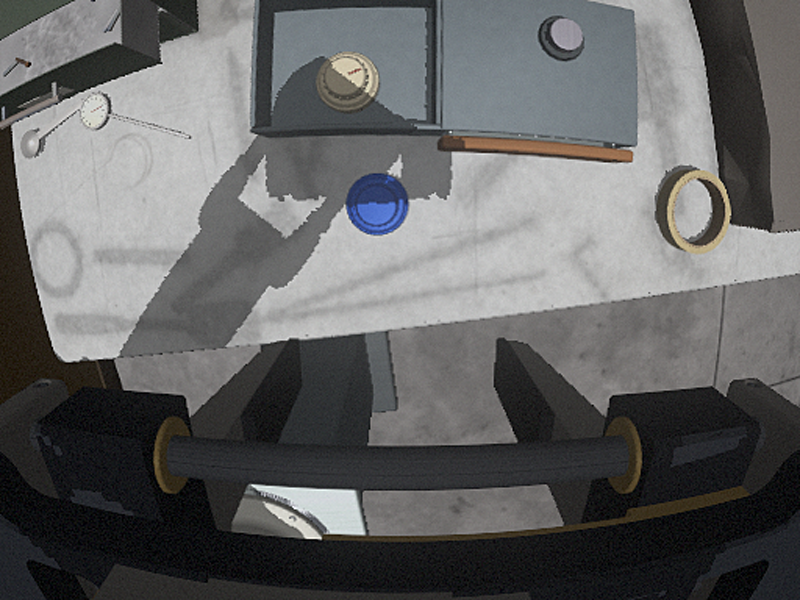

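The timer stands upright in the bin at (347,80), and the drawer is still shut. Next I push the lid from behind.

Run:
```python
from h import *
r=down(YAW+np.pi); bot.set_gripper(0.,20)
bot.goto(W(-.05,.095,.32),r); bot.line_to(W(.155,.095,.31),max_speed=.2); bot.line_to(W(.155,.095,.165),max_speed=.12)
f0=bot.current_contact_force(); print("f0",f0.round(1)); d=np.array([np.cos(YAW),np.sin(YAW)])
for x in np.arange(.145,.035,-.01):
    bot.line_to(W(x,.095,.165),max_speed=.08); f=(bot.current_contact_force()-f0)[:2]@d; print(round(x,3),f.round(1),end="; ")
    if f>15: break
bot.line_to(W(x+.03,.095,.165)); bot.line_to(W(x+.03,.095,.31)); bot.goto([.40,-.25,.33],down(YAW)); bot.hold(.5)
c=bot.read_camera("wrist"); t=bot.read_camera("top")
cv2.imwrite("pics/f.png",cv2.resize(np.hstack([c["pixels"][:200,100:],t["pixels"][110:310,180:400]]),(790,250),interpolation=cv2.INTER_AREA)); print(bot.current_clock())
```

```text
f0 [-0.2  0.3  0.2]
0.145 -0.9; 0.135 0.8; 0.125 0.9; 0.115 0.0; 0.105 0.3; 0.095 0.8; 0.085 0.2; 0.075 0.1; 0.065 -0.1; 0.055 0.2; 0.045 -0.0; 86.05
```

View pics/f.png

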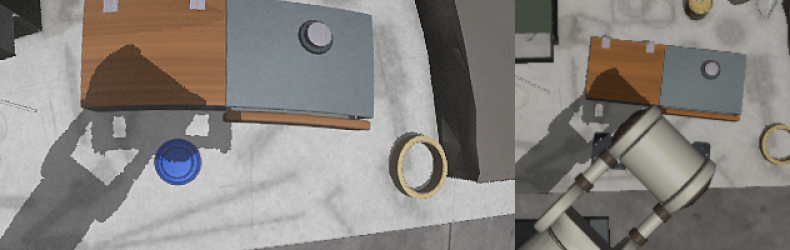

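The lid lies flat over the bin at (155,55) and the drawer is shut at (295,120).

```bash
python3 -c "
from workcell import bot
print(bot.job_done())"
```

```text
the job is handed in; nothing more can be done
None
```

I handed the job in at about 86 s: both pens and both pegs are in the shut drawer, the cream timer stands upright in the bin with its lid shut, and I didn't touch the other things; no verdict came back, so this rests on my last pictures and the force readings.

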